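# Chock a gas cylinder and drop its stop

## Robot

A 6-joint arm with a two-finger parallel gripper is mounted at the origin on the work surface. World frame = base frame: x ahead of the robot, y to its left, z up, the work surface at z = 0. Lengths are in m, angles in rad, forces in N, time in s.
With the tool pointing down it reaches from about 0.4 to 0.825 m from the base axis. Payload 7 kg.
Tool frame: the origin (TCP) lies midway between the tips of the shut fingers; the grasp point (between the pads) lies 19 mm behind it; z points along the fingers, y is the line along which they close (so a half turn about z gives the same grasp; the last joint's range is limited). The gripper opens to 88 mm and grips with 3 to 60 N. Pads are 19 mm wide; open, the fingers measure 130 mm over their backs; the gripper's body (78 mm by 193 mm) begins 47 mm behind the grasp point.
Start: joints at [-0.885, 0.359, 0.012, 0, -1.224, -0.288], TCP at [0.261, -0.622, 0.189] pointing down, gripper open.
Joint ranges: [-3.07, 3.07], [-1.43, 2.12], [-1.02, 1.25], [-3.03, 1.67], [-3.05, -0], [-3.03, 3.03]. Speed limits (rad/s): [2.39, 2.39, 3.01, 3.14, 3.14, 3.14].

## Interface

Orientations are given as [roll, pitch, yaw] about the fixed x, y, z axes, in that order (R = Rz(yaw) Ry(pitch) Rx(roll)).
In Python, from station import monitor, viewer, arm gives the robot as it stands.
- The arm moves only by the tool move_arm, never from a script. Its argument "deltas" is a list that holds one entry, the list of rows, each a list of 7 numbers: the turn, a rotation vector about the tool's x, y, z in degrees, then the shift along the tool's x, y, z in m, then the finger opening in m, from 0 to 0.0876. A call has 1 to 12 rows; each row is the pose to reach, as a shift and turn from the pose commanded when the call began, along the tool's axes at that moment; what a row does not reach only later rows make up. A row lasts 1/12 s, in which the tool goes at most 41.7 mm and 7.16 degrees, less where a joint would pass 70% of its speed; a pose out of reach is approached as far as the arm can. A call with a gripper value outside its range is refused whole. The fingers move at their own pace and stop on an object; "force" is the grip in N (left out, the last holds). Time passes only in rows, so rows that repeat a pose let the fingers close. It gives the time, the measured TCP pose, the force and the opening at its end, in the units of the state.
- monitor.get_state(): the state, without advancing time (a new reading comes with each control period).
- viewer.grab_frame(name): name is "side" or "top"; returns a dict with "frame" (420x560x3 uint8, blue, green, red), "vfov" (degrees; the focal length in pixels is half the picture's height over the tangent of half this angle, whatever the lens; pixels are square), "cx", "cy" (the principal point, pixels), "xyz" and "orientation" of the camera in the world. Camera axes: x right, y down, z forward; pixel columns grow to the right and rows downward; lengths in m; the calibration is good to about 2 mm. A picture is of the moment at which its call begins. There is no depth.
- arm.job_done(): hands the job in, once; it reports no verdict.
The state is a dict: "t": time; "q": joint angles; "qd": joint speeds; "joint_efforts": joint torques, N m; "eef_pos": TCP position; "ee_rot": TCP orientation; "force": force on the tool from outside, world axes, zero at the start; "moment": the same for the moment, N m; "width": finger opening in m.
Only numpy, scipy, OpenCV 4.12 (cv2) and the standard library are available. Lean on these libraries where they do the work, as an engineer would, in place of code of your own. Each camera call takes 0.05 s, during which the arm holds its last target. There are 200 camera calls.

## Task

Chock the gas cylinder that lies across the sloping rest: take the wedge chock by its block and push its thin end squarely and centrally under the cylinder's low side until the cylinder is backed firmly against the sprung pads behind it (you should feel a steady push of about 17 N; never let it press harder than 22 N). Let go of the chock, then press the round release pedal all the way down, so that both stop prongs sink and the chock alone, flat on the slope, keeps the cylinder from rolling. Do not let the cylinder roll down, and leave the other things where they are.

Things in the scene. Friction and masses are not known exactly. Their poses are not given: they have to be found in the camera images.
- cradle: Sloping rest fixed to the table, 240 mm long (x), 272 mm wide (y). Origin on the table under its middle; x points level, up-slope; y along the lying cylinder; z up. The grey slope rises 6 degrees towards +x: 30 mm above the table at the origin, running from x = -130 mm (16 mm high) to +109 mm. Side boards at y = +-131 mm stand 10 mm above the slope.
- rest_low (a point): Middle of the slope's low (front) edge, on its surface, at x = -130 mm of the cradle. Uphill behind the cylinder a back rest carries two rubber pads on springs (together about 5 N per mm, 7 mm travel). It was set by hand: the gap between cylinder and pads is anywhere from 2 to 12 mm and not measured.
- cylinder_center (a point): Aluminium gas cylinder lying across the slope, 64 mm in diameter, straight part 160 mm long, brass valve at its +y end, about 0.55 kg; the point is on the axis, mid straight part. At the start it is at x = 41 mm, z = 67 mm in the cradle's frame. Before it reaches the pads, friction alone can resist the chock with up to about 4 N.
- chock_grip (a point): Wedge chock, black rubber, 105 mm long, 36 mm wide, 0.14 kg: a grip block 46 mm long and 40 mm tall at the rear, then a face falling at 40 degrees to a toe (blunt, 5 mm high). The point is in the grip block, 20 mm above the underside, 16 mm ahead of the rear end and 89 mm behind the toe line (where the face's line meets the ground); x axis towards the toe, z up.
- chock: The same chock; origin at the centre of its underside (toe line 52.5 mm ahead in +x, rear end 52.5 mm behind). When flat on the slope with its face touching the cylinder, the toe line is about 12 mm, measured along the slope, downhill of the cylinder's axis.
- cylinder: The gas cylinder again; origin on its axis at the middle of the straight part; this frame turns as it rolls.
- pedal_top (a point): Centre of the top of the release pedal, a black round button 34 mm across just outside the rest's left side board (cradle x = -50 mm, y = +163 mm); 54 mm above the table when up. It is pushed straight down 20 mm, against 5 N of steady friction, and stays where it is left.
- stop (a joint): Drop stop: 0 = up, 0.020 m = pedal fully down. Two steel prongs 16 mm wide at cradle y = +-55 mm, x = 8 to 16 mm, their tops 15 mm above the slope, hold the cylinder's low side; they are below the slope's surface from 0.0165 on.
- block_center (a point): plain rectangular rubber block 105 x 36 x 40 mm, same black rubber as the chock but without a sloping face: not to be used; origin at its centre
- sandglass_center (a point): sandglass timer 130 mm tall, 60 mm wide, origin at its centre: a bystander
- bottle: amber medicine bottle 120 mm tall, 50 mm wide, origin under it: a bystander
- cup: small open cup 50 mm tall, 54 mm wide, origin under it: a bystander
- jar: small closed jar 60 mm tall, 52 mm wide, origin under it: a bystander
- dish: steel dish 35 mm tall, 110 mm wide, origin under it: a bystander
Mind the look-alikes: they are no part of the job. Leave any blue look-alike of the chock alone.

How it is judged:
By the outcome, as a careful person would: the job done as asked, in the order asked, and still so for the second after the job is handed in, with the robot touching nothing.
It also fails if it takes over 72 s, if anything falls off the work surface, if the arm or the gripper's body presses on something with over 40 N, if the wrist force passes 120 N, or if a joint passes its speed limit or range.

## Working session

There is one attempt and no reset: what is moved stays moved. The work goes in short steps, Python scripts to look and compute and a tool call to move; the robot and the scene stay as the last step left them, time stands still between calls to the robot, and variables do not carry over. Pictures are saved under pics/ and viewed, on a budget of 10 in all, crops included, one or two more only if the job needs it, and the job is handed in when it is done.

Besides the shell and the picture viewer there is one more tool, called in YAML: its name, and indented under it one key for each argument. move_arm: Moves the arm, as the interface text tells. Its arguments: {"type":"object","properties":{"deltas":{"type":"array","items":{"type":"array","items":{"type":"array","items":{"type":"number"}}}},"force":{"type":"number"}},"required":["deltas"]}

```bash
mkdir -p pics; ls; cat > h.py <<'E'
import numpy as np, cv2
from scipy.spatial.transform import Rotation as R
from station import monitor, viewer, arm
def cam(name):
    d=viewer.grab_frame(name); return d
def rot(d):
    o=np.array(d["orientation"],float)
    return o if o.shape==(3,3) else R.from_euler('xyz',o).as_matrix()
def foc(d): return d["frame"].shape[0]/2/np.tan(np.radians(d["vfov"])/2)
def ray(d,u,v):
    f=foc(d); r=rot(d)@np.array([(u-d["cx"])/f,(v-d["cy"])/f,1]); return np.array(d["xyz"]),r
def onz(d,u,v,z):
    o,r=ray(d,u,v); return o+r*(z-o[2])/r[2]
def proj(d,p):
    c=rot(d).T@(np.array(p)-np.array(d["xyz"])); f=foc(d); return np.array([d["cx"]+f*c[0]/c[2],d["cy"]+f*c[1]/c[2]])
E
python3 - <<'E'
from h import *
import pickle
D={}
for n in("side","top"):
    d=cam(n);D[n]=d;cv2.imwrite(f"pics/{n}0.png",d["frame"]);print(n,{k:v for k,v in d.items() if k!="frame"})
pickle.dump(D,open("D0.pkl","wb"))
print(monitor.get_state())
E
```

```text
pics
side {'vfov': 45.14446717393253, 'cx': 274.2773986212436, 'cy': 203.44303082458623, 'xyz': array([ 1.233648  , -0.92225893,  0.99066915]), 'orientation': array([-2.23077984,  0.02118993,  0.65463598])}
top {'vfov': 45.08323841855204, 'cx': 280.5043622883258, 'cy': 203.7474563207479, 'xyz': array([ 0.39239673, -0.02178976,  1.48260933]), 'orientation': array([-3.06045501,  0.00318293, -1.56596398])}
{'t': 0.1, 'q': array([-8.84898504e-01,  3.59361367e-01,  1.11287489e-02, -2.91477738e-04,
       -1.22411097e+00, -2.88097999e-01]), 'qd': array([ 0.00190133, -0.00187439,  0.00247467,  0.00137794,  0.00145506,
       -0.00125946]), 'joint_efforts': array([-3.94386749e-03, -5.84162951e+01,  2.93747771e+01,  7.01545537e+00,
        1.01248693e-02, -7.91937191e-05]), 'eef_pos': array([ 0.26124989, -0.62184134,  0.18798023]), 'ee_rot': array([ 3.14003130e+00, -1.76935122e-04, -2.74389194e+00]), 'force': array([-0.52704697,  0.86814655, -0.55423674]), 'moment': array([ 0.00905607, -0.02436795,  0.0037621 ]), 'width': 0.08752559472759394}
```

View pics/top0.png

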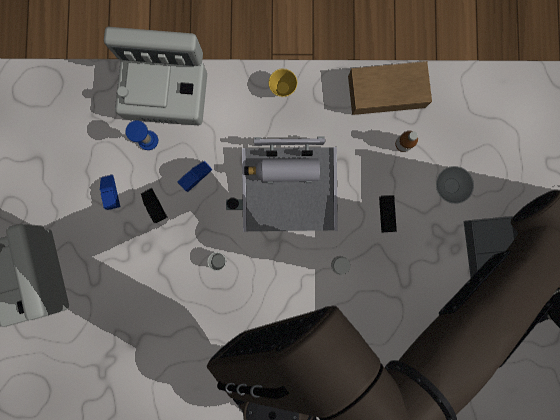

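View pics/side0.png

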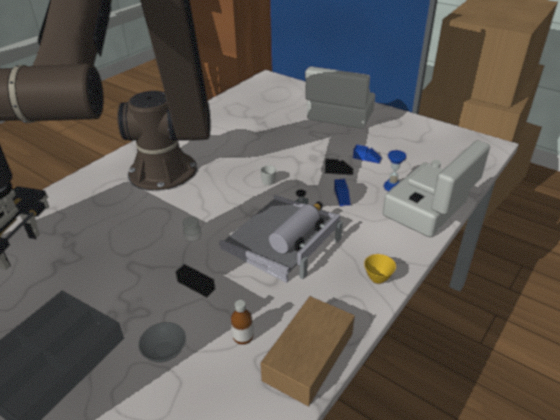

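Two black candidates: A at top (153,205) / side (338,167), and B at top (388,213) / side (196,280). There are also two blue ones at top (195,176) and (109,192), which I leave alone. I'll compare A and B enlarged.

```bash
python3 - <<'E'
from h import *
import pickle
D=pickle.load(open("D0.pkl","rb"))
def crop(n,u,v,w=30):
    c=D[n]["frame"][v-w:v+w,u-w:u+w]; c=cv2.resize(c,(300,300),interpolation=cv2.INTER_CUBIC).astype(float)
    return np.clip(255*(c/255)**0.5,0,255).astype(np.uint8)
cv2.imwrite("pics/cr.png",np.vstack([np.hstack([crop("top",153,205),crop("top",388,213)]),np.hstack([crop("side",338,167),crop("side",196,280)])]))
d=D["top"];g=d["frame"].max(2).astype(int);b=d["frame"]
for n,(u,v) in dict(A=(153,205),B=(388,213)).items():
    m=np.zeros(g.shape,np.uint8); m[v-28:v+28,u-28:u+28]=(g[v-28:v+28,u-28:u+28]<38)*255
    c=max(cv2.findContours(m,0,1)[0],key=cv2.contourArea); r=cv2.minAreaRect(c);print(n,r,[onz(d,*p,.0)[:2].round(3) for p in cv2.boxPoints(r)],cv2.contourArea(c))
for nm,(u,v) in dict(fl=(244,231),fr=(337,230),ped=(232,204),ball=(243,148),bar=(335,148)).items(): print(nm,onz(d,u,v,.03).round(3))
E
```

```text
A ((152.6999969482422, 205.40000915527344), (32.64659118652344, 14.310833930969238), 63.43495178222656) [array([0.54 , 0.401]), array([0.559, 0.363]), array([0.473, 0.318]), array([0.454, 0.355])] 422.0
B ((387.37396240234375, 213.60841369628906), (35.98678207397461, 14.767218589782715), 86.18592071533203) [array([ 0.537, -0.306]), array([ 0.54 , -0.349]), array([ 0.434, -0.355]), array([ 0.431, -0.311])] 482.0
fl [0.432 0.088 0.03 ]
fr [ 0.436 -0.179  0.03 ]
ped [0.509 0.123 0.03 ]
ball [0.673 0.093 0.03 ]
bar [ 0.674 -0.174  0.03 ]
```

View pics/cr.png

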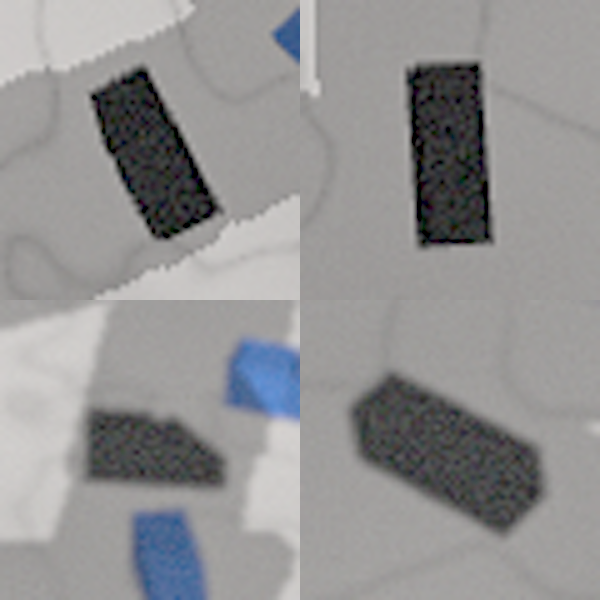

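A (top 153,205) is the chock: in the side view its face falls to a toe on the right, which is the +x,+y end. B (top 388,213) is the plain block. Next I need the cradle's pose.

```bash
python3 - <<'E'
from h import *
import pickle
D=pickle.load(open("D0.pkl","rb"))
def crop(n,u,v,w,h,s=4):
    c=D[n]["frame"][v:v+h,u:u+w]; c=cv2.resize(c,None,fx=s,fy=s,interpolation=cv2.INTER_CUBIC).astype(float)
    c=np.clip(255*(c/255)**0.6,0,255).astype(np.uint8)
    for i in range(0,w,10): cv2.line(c,(i*s,0),(i*s,5 if i%50 else 14),(0,0,255),1)
    for i in range(0,h,10): cv2.line(c,(0,i*s),(5 if i%50 else 14,i*s),(0,0,255),1)
    return c
a=crop("top",225,130,120,110,3);b=crop("side",215,180,140,110,3)
cv2.imwrite("pics/cr2.png",np.hstack([a,b]))
# chock in both views: grip-block rear/toe predicted corners to check
for n,(u,v) in dict(top=(153,205),side=(338,167)).items():
    g=D[n]["frame"].max(2); m=np.zeros(g.shape,np.uint8); m[v-22:v+22,u-22:u+22]=(g[v-22:v+22,u-22:u+22]<(38 if n=="top" else 45))*255
    c=max(cv2.findContours(m,0,1)[0],key=cv2.contourArea); print(n,cv2.approxPolyDP(c,2,True)[:,0].tolist())
t=np.radians(27);ax=np.array([np.cos(t),np.sin(t),0]);ay=np.array([-ax[1],ax[0],0]);o=np.array([.505,.356,0])
for nm,x,y,z in [("toeL",.0525,.018,0),("toeR",.0525,-.018,0),("rearL",-.0525,.018,0),("rearR",-.0525,-.018,0),("rearLt",-.0525,.018,.04),("rearRt",-.0525,-.018,.04)]:
    p=o+ax*x+ay*y+[0,0,z];print(nm,proj(D["top"],p).round(1),proj(D["side"],p).round(1))
E
```

```text
top [[151, 188], [141, 194], [148, 212], [156, 222], [166, 216]]
side [[326, 160], [326, 172], [352, 172], [343, 161]]
toeL [140.7 192.7] [353.4 168.9]
toeR [151.7 187.3] [352.8 174.7]
rearL [156.  224.6] [323.4 166.4]
rearR [167.1 219. ] [322.3 172.1]
rearLt [152.6 224. ] [323.8 156.8]
rearRt [163.9 218.3] [322.7 162.4]
```

View pics/cr2.png

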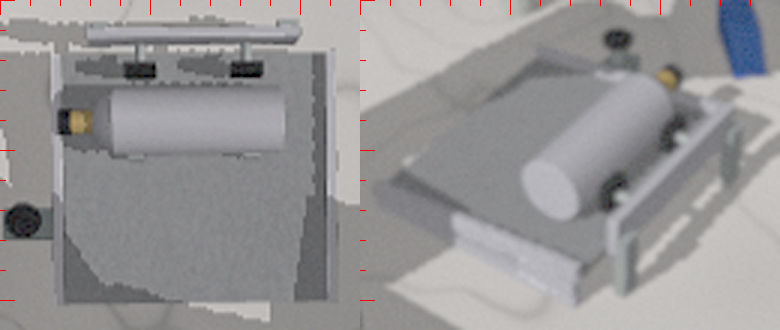

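```bash
python3 - <<'E'
from h import *
import pickle
d=pickle.load(open("D0.pkl","rb"))["top"]
P=lambda x,y,z:onz(d,225+x/3-.33,130+y/3-.33,z).round(4)
Q=dict(fl=(54,303,.026),fr=(337,301,.026),rl=(51,51,.051),rr=(337,48,.051),prL=(137,158,.057),prR=(250,156,.057),cylL=(112,121,.067),cylR=(285,121,.067),cyTop=(198,88,.067),cyBot=(198,155,.067),ped=(23,220,.054))
W={k:P(*v) for k,v in Q.items()}
for k,v in W.items(): print(k,v)
c=[W[k][:2] for k in("fl","fr","rl","rr")]
loc=np.array([[-.130,.136],[-.130,-.136],[.109,.136],[.109,-.136]])
loc=np.vstack([loc,[-.05,.163]]);w=np.vstack([c,W["ped"][:2]])
H=loc-loc.mean(0);G=w-w.mean(0);th=np.arctan2((H[:,0]*G[:,1]-H[:,1]*G[:,0]).sum(),(H*G).sum());M=np.array([[np.cos(th),-np.sin(th)],[np.sin(th),np.cos(th)]])
o=w.mean(0)-M@loc.mean(0);print("yaw",np.degrees(th),"o",o,"res",((loc@M.T+o-w)*1000).round(1).tolist())
for k in W: print(k,((W[k][:2]-o)@M*1000).round(1))
E
```

```text
fl [0.4326 0.0919 0.026 ]
fr [ 0.4358 -0.1794  0.026 ]
rl [0.6724 0.0954 0.051 ]
rr [ 0.6764 -0.1777  0.051 ]
prL [0.5691 0.0124 0.057 ]
prR [ 0.5715 -0.0944  0.057 ]
cylL [0.6028 0.036  0.067 ]
cylR [ 0.6035 -0.1268  0.067 ]
cyTop [ 0.6345 -0.0449  0.067 ]
cyBot [ 0.571  -0.0451  0.067 ]
ped [0.51   0.1198 0.054 ]
yaw 0.8371170246100808 o [ 0.56431432 -0.0423277 ] res [[-0.3, -0.1], [0.5, -0.8], [-1.1, -0.1], [-1.1, 1.0], [1.9, 0.1]]
fl [-129.7  136.1]
fr [-130.5 -135.2]
rl [110.1 136.1]
rr [ 110.1 -137. ]
prL [ 5.6 54.7]
prR [  6.4 -52.2]
cylL [39.6 77.8]
cylR [ 37.9 -85. ]
cyTop [70.1 -3.6]
cyBot [ 6.6 -2.9]
ped [-51.9 162.9]
```

```bash
cat >> h.py <<'E'
YAW=0.84; O=np.array([.5643,-.0423])
def down(yaw): return R.from_euler('xyz',[180,0,yaw],degrees=True)
def pose():
    s=monitor.get_state(); return np.array(s["eef_pos"]),R.from_euler('xyz',s["ee_rot"]),s
def plan(p,Rt,p0=None,R0=None):
    a,b,s=pose(); p0=a if p0 is None else np.array(p0); R0=b if R0 is None else R0
    print("rv",np.degrees((R0.inv()*Rt).as_rotvec()).round(2),"sh",(R0.inv().apply(np.array(p)-p0)).round(4))
E
python3 - <<'E'
from h import *
plan([.5,-.2,.30],down(-155)); plan([.4765,.3414,.15],down(-153))
plan([.4765,.3414,.15],down(-153),[.5,-.2,.30],down(-155))
E
```

```text
rv [ 0.09 -0.01 -2.21] sh [-0.3835  0.2966 -0.1116]
rv [ 0.09 -0.01 -4.21] sh [-0.5715  0.8046  0.0391]
rv [ 0.  0. -2.] sh [-0.2075  0.5006  0.15  ]
```

move_arm:
  deltas:
    - [[0,0,-2,-0.38,0.3,-0.11,0.087],[0,0,-2,-0.38,0.3,-0.11,0.087],[0,0,-2,-0.38,0.3,-0.11,0.087],[0,0,-2,-0.38,0.3,-0.11,0.087],[0,0,-2,-0.38,0.3,-0.11,0.087],[0,0,-2,-0.38,0.3,-0.11,0.087],[0,0,-2,-0.38,0.3,-0.11,0.087],[0,0,-2,-0.38,0.3,-0.11,0.087],[0,0,-2,-0.38,0.3,-0.11,0.087],[0,0,-2,-0.38,0.3,-0.11,0.087],[0,0,-2,-0.38,0.3,-0.11,0.087],[0,0,-2,-0.38,0.3,-0.11,0.087]]

```text
t: 1.1
eef_pos: [0.4961, -0.1963, 0.2994]
ee_rot: [3.142, 0.0, -2.708]
force: [2.0, -1.1, 0.0]
width: 0.087
```

```bash
python3 - <<'E'
from h import *
print(pose()); plan([.4765,.3414,.12],down(-153))
E
```

```text
(array([ 0.49609213, -0.1962581 ,  0.29942532]), Rotation.from_matrix(array([[-9.07666073e-01, -4.19692968e-01,  3.35033133e-04],
                            [-4.19692934e-01,  9.07666135e-01,  1.69458218e-04],
                            [-3.75218652e-04,  1.32004365e-05, -9.99999930e-01]])), {'t': 1.1, 'q': array([-9.11470549e-03,  6.94628661e-02, -1.12185459e-01, -1.75401274e-04,
       -1.38881453e+00, -1.12854288e+00]), 'qd': array([ 0.79719617,  0.05384653,  0.27010346,  0.00290231, -0.22265727,
       -0.78802302]), 'joint_efforts': array([ -4.55065951, -38.12967181,  29.22982335,   7.12370083,
         0.1670098 ,   1.16689034]), 'eef_pos': array([ 0.49609213, -0.1962581 ,  0.29942532]), 'ee_rot': array([ 3.14157945e+00,  3.75218660e-04, -2.70848563e+00]), 'force': array([ 2.03407187, -1.10294825,  0.04593263]), 'moment': array([-0.11841478, -0.1020606 , -0.03995367]), 'width': 0.0869686191577631})
rv [ 0.    0.02 -2.18] sh [-0.2078  0.4962  0.1795]
```

move_arm:
  deltas:
    - [[0,0,-2.2,-0.183,0.437,0.12,0.087],[0,0,-2.2,-0.183,0.437,0.12,0.087],[0,0,-2.2,-0.183,0.437,0.12,0.087],[0,0,-2.2,-0.183,0.437,0.12,0.087],[0,0,-2.2,-0.183,0.437,0.12,0.087],[0,0,-2.2,-0.183,0.437,0.12,0.087],[0,0,-2.2,-0.183,0.437,0.12,0.087],[0,0,-2.2,-0.183,0.437,0.12,0.087],[0,0,-2.2,-0.183,0.437,0.12,0.087],[0,0,-2.2,-0.183,0.437,0.12,0.087],[0,0,-2.2,-0.183,0.437,0.12,0.087],[0,0,-2.2,-0.183,0.437,0.12,0.087]]

```text
t: 2.1
eef_pos: [0.4775, 0.2777, 0.1777]
ee_rot: [-3.142, -0.001, -2.669]
force: [0.2, 0.1, -1.3]
width: 0.0871
```

```bash
python3 - <<'E'
from h import *
p,r,s=pose();print(p,r.as_euler('xyz',degrees=True),s["q"].round(2)); plan([.4765,.3414,.10],down(-153)); plan([.4765,.3414,.006],down(-153))
E
```

```text
[0.47754386 0.27765945 0.17765788] [-1.79996331e+02 -4.94530953e-02 -1.52942125e+02] [ 0.88  0.17 -0.28 -0.   -1.13 -1.98]
rv [-0.   -0.05  0.06] sh [-0.0281  0.0572  0.0776]
rv [-0.   -0.05  0.06] sh [-0.0282  0.0572  0.1716]
```

move_arm:
  deltas:
    - [[0,0,0,-0.028,0.057,0.06,0.087],[0,0,0,-0.028,0.057,0.06,0.087],[0,0,0,-0.028,0.057,0.08,0.087],[0,0,0,-0.028,0.057,0.11,0.087],[0,0,0,-0.028,0.057,0.14,0.087],[0,0,0,-0.028,0.057,0.16,0.087],[0,0,0,-0.028,0.057,0.17,0.087],[0,0,0,-0.028,0.057,0.173,0.087],[0,0,0,-0.028,0.057,0.173,0.087]]

```text
t: 2.85
eef_pos: [0.4776, 0.3383, 0.0056]
ee_rot: [-3.141, -0.001, -2.67]
force: [-0.1, 0.1, 1.0]
width: 0.0871
```

```bash
python3 - <<'E'
from h import *
p,r,s=pose();print(p,r.as_euler('xyz',degrees=True),s["force"].round(1))
d=cam("top"); e=cam("side")
for n,x,u,v in(("t",d,115,165),("s",e,298,120)):
    globals()[n]=cv2.resize(x["frame"][v:v+80,u:u+80],(400,400),interpolation=cv2.INTER_CUBIC)
cv2.imwrite("pics/g.png",np.clip(255*(np.hstack([t,s])/255.)**.55,0,255).astype(np.uint8))
E
```

```text
[0.47756608 0.33827607 0.00558989] [-1.79963879e+02 -4.76978441e-02 -1.53002971e+02] [-0.1  0.1  1. ]
```

View pics/g.png

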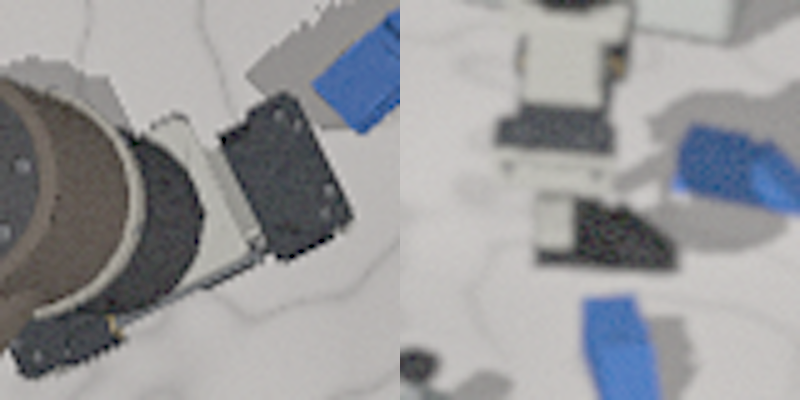

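The side crop shows the finger over the block's rear part (about 16 mm from the rear) and the toe ahead at right, so I can close here.

move_arm:
  deltas:
    - [[0,0,0,0,0,0,0.05],[0,0,0,0,0,0,0.03],[0,0,0,0,0,0,0.03],[0,0,0,0,0,0,0.03],[0,0,0,0,0,0,0.03],[0,0,0,0,0,0,0.03],[0,0,0,0,0,0,0.03],[0,0,0,0,0,0,0.03],[0,0,0,0,0,0,0.03]]
  force: 45

```text
t: 3.7
eef_pos: [0.4775, 0.3385, 0.0058]
ee_rot: [-3.142, -0.0, -2.67]
force: [-0.0, 0.3, -0.5]
width: 0.0335
```

```bash
python3 - <<'E'
from h import *
p,r,s=pose();print(p,r.as_euler('xyz',degrees=True),s["force"].round(1),s["width"])
a=np.radians(6)
Rc=R.from_euler('z',YAW,degrees=True)*R.from_euler('y',-6,degrees=True)   # cradle slope frame: x upslope, z normal
Rt=Rc*R.from_euler('xyz',[180,0,180],degrees=True)
print(Rt.as_euler('xyz',degrees=True))
def W(xs,y,h): # slope coords: distance along x level, y, height normal
    base=np.array([xs,y,.03+np.tan(a)*xs]); return np.array([*O,0])+R.from_euler('z',YAW,degrees=True).apply(base)+Rc.apply([0,0,h])
for nm,x,h in(("hover",-.10,.14),("low",-.10,.02)):
    print(nm,W(x,-.003,h)); plan(W(x,-.003,h),Rt)
plan([.46,.15,.20],down(-170))
E
```

```text
[0.47754224 0.3384502  0.00581818] [-1.79998148e+02 -2.59503494e-03 -1.53008054e+02] [-0.   0.3 -0.5] 0.033461551313762876
[ 180.      6.   -179.16]
hover [ 0.44972232 -0.04698024  0.15872264]
rv [ 1.37 -5.9  26.13] sh [ 0.1997 -0.3308 -0.1529]
low [ 0.46226438 -0.04679635  0.03938001]
rv [ 1.37 -5.9  26.13] sh [ 0.1885 -0.3363 -0.0335]
rv [-0.   -0.   16.99] sh [ 0.1012 -0.16   -0.1942]
```

move_arm:
  deltas:
    - [[0,0,0,0,0,-0.03,0.03],[0,0,0,0,0,-0.07,0.03],[0,0,0,0,0,-0.11,0.03],[0,0,0,0,0,-0.15,0.03],[1.37,-5.9,26.13,0.2,-0.331,-0.153,0.03],[1.37,-5.9,26.13,0.2,-0.331,-0.153,0.03],[1.37,-5.9,26.13,0.2,-0.331,-0.153,0.03],[1.37,-5.9,26.13,0.2,-0.331,-0.153,0.03],[1.37,-5.9,26.13,0.2,-0.331,-0.153,0.03],[1.37,-5.9,26.13,0.2,-0.331,-0.153,0.03],[1.37,-5.9,26.13,0.2,-0.331,-0.153,0.03],[1.37,-5.9,26.13,0.2,-0.331,-0.153,0.03]]

```text
t: 4.7
eef_pos: [0.4527, 0.0044, 0.1589]
ee_rot: [3.141, 0.106, -3.126]
force: [1.5, -0.9, -0.4]
width: 0.0299
```

```bash
cat >> h.py <<'E'
Rc=R.from_euler('z',YAW,degrees=True)*R.from_euler('y',-6,degrees=True)
Rt=Rc*R.from_euler('xyz',[180,0,180],degrees=True)
ORG=np.array([*O,.03])
def W(s,y,h): return ORG+Rc.apply([s,y,h])   # slope frame: s along slope from cradle origin
def st():
    p,r,s=pose(); print("t",s["t"],"slope pos mm",(Rc.inv().apply(p-ORG)*1000).round(1),"rotres",np.degrees((r.inv()*Rt).as_rotvec()).round(2),"F slope",Rc.inv().apply(s["force"]).round(1),"w",round(s["width"],4))
E
python3 - <<'E'
from h import *
st(); plan(W(-.10,-.003,.14),Rt);plan(W(-.10,-.003,.02),Rt)
E
```

```text
t 4.7 slope pos mm [-96.9  48.3 139.8] rotres [0.03 0.07 0.05] F slope [ 1.5 -0.9 -0.6] w 0.0299
rv [0.03 0.07 0.05] sh [ 0.0032 -0.0513 -0.0003]
rv [0.03 0.07 0.05] sh [ 0.0033 -0.0513  0.1197]
```

Width reads 30 mm, below the chock's 36 mm. I'll check whether the chock is actually held.

```bash
python3 - <<'E'
from h import *
st()
d=cam("top"); e=cam("side")
def c(x,u,v,w,h,s): return cv2.resize(x["frame"][v:v+h,u:u+w],None,fx=s,fy=s,interpolation=cv2.INTER_CUBIC)
cv2.imwrite("pics/g2.png",np.clip(255*(np.hstack([c(d,120,140,190,150,2),c(e,210,100,190,150,2)])/255.)**.55,0,255).astype(np.uint8))
E
```

```text
t 4.7 slope pos mm [-96.9  48.3 139.8] rotres [0.03 0.07 0.05] F slope [ 1.5 -0.9 -0.6] w 0.0299
```

View pics/g2.png

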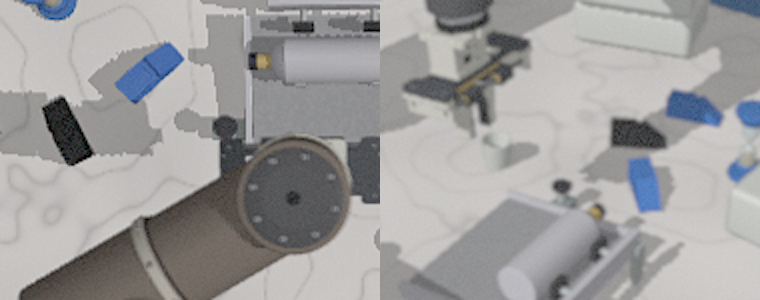

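The chock was not gripped; it is still near its place. I'll check where the fingers really were and re-measure the chock.

```bash
python3 - <<'E'
from h import *
d=cam("top"); e=cam("side")
p=np.array([.4776,.3383,.0056]);r=down(-153)
for y in(-.044,-.065,0,.044,.065): q=p+r.apply([0,y,0]);print(y,q.round(3),"side",proj(e,q).round(1),"top",proj(d,q).round(1))
for n,x,u,v,th in(("top",d,153,205,38),("side",e,338,167,45)):
    g=cv2.resize(x["frame"][v-25:v+25,u-25:u+25],None,fx=4,fy=4,interpolation=cv2.INTER_CUBIC).max(2)
    c=max(cv2.findContours((g<60).astype(np.uint8)*255,0,1)[0],key=cv2.contourArea);print(n,(cv2.approxPolyDP(c,5,True)[:,0]/4+[u-25,v-25]).round(1).tolist())
E
```

```text
-0.044 [0.498 0.299 0.006] side [327.3 176. ] top [172.7 208.3]
-0.065 [0.507 0.28  0.006] side [326.6 179.5] top [179.2 205.1]
0 [0.478 0.338 0.006] side [328.6 168.9] top [159.2 215.1]
0.044 [0.458 0.378 0.006] side [329.8 162. ] top [145.6 221.8]
0.065 [0.448 0.396 0.006] side [330.4 158.8] top [139.1 225.1]
top [[150.0, 188.2], [141.0, 194.8], [150.5, 217.8], [153.5, 222.0], [156.8, 222.8], [167.2, 216.5], [153.5, 191.0]]
side [[326.5, 159.8], [326.5, 173.2], [352.8, 173.0], [352.2, 168.0], [343.2, 160.8]]
```

```bash
python3 - <<'E'
from h import *
d=cam("top"); e=cam("side"); p,r,s=pose(); st()
print("TCP side",proj(e,p),"grasp",proj(e,p-r.apply([0,0,.019])),"body start",proj(e,p-r.apply([0,0,.066])), "bodyends",[proj(e,p+r.apply([0,y,-.066])).round(1) for y in(-.096,.096)])
x=e["frame"][90:180,200:310]; cv2.imwrite("pics/g3.png",np.clip(255*(cv2.resize(x,None,fx=6,fy=6,interpolation=cv2.INTER_CUBIC)/255.)**.5,0,255).astype(np.uint8))
E
```

```text
t 5.0 slope pos mm [-95.8  50.4 139.4] rotres [0.01 0.03 0.  ] F slope [ 0.5  0.4 -0.2] w 0.0301
TCP side [262.0212137 174.2806927] grasp [261.23785634 168.65135364] body start [259.25011308 154.36709284] bodyends [array([237.5, 170. ]), array([279.3, 140. ])]
```

View pics/g3.png

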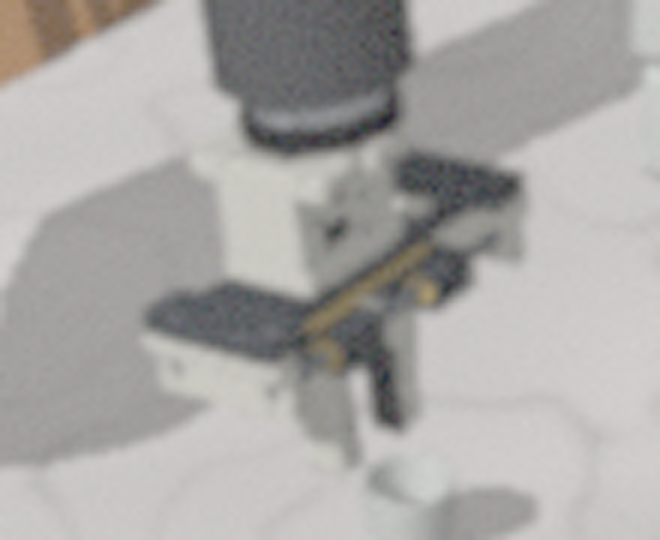

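The tips show in the side view at (257,167) and (265,162), midpoint v≈165. The reported TCP projects to v=174, so the real tips sit about 30 to 37 mm higher than reported. The fingers closed above the chock. I'll go back and find the true height by touching the table.

```bash
python3 - <<'E'
from h import *
plan([.4765,.3425,.12],down(-153));plan([.4765,.3425,.0],down(-153))
E
```

```text
rv [ -1.37   5.92 -26.13] sh [-0.0235  0.3357  0.0413]
rv [ -1.37   5.92 -26.13] sh [-0.0109  0.3357  0.1607]
```

move_arm:
  deltas:
    - [[-1.37,5.92,-26.13,-0.025,0.388,0.03,0.087],[-1.37,5.92,-26.13,-0.0235,0.3357,0.0413,0.087],[-1.37,5.92,-26.13,-0.0235,0.3357,0.0413,0.087],[-1.37,5.92,-26.13,-0.0235,0.3357,0.0413,0.087],[-1.37,5.92,-26.13,-0.0235,0.3357,0.0413,0.087],[-1.37,5.92,-26.13,-0.0235,0.3357,0.0413,0.087],[-1.37,5.92,-26.13,-0.0235,0.3357,0.0413,0.087],[-1.37,5.92,-26.13,-0.0235,0.3357,0.0413,0.087],[-1.37,5.92,-26.13,-0.0235,0.3357,0.0413,0.087],[-1.37,5.92,-26.13,-0.0235,0.3357,0.0413,0.087],[-1.37,5.92,-26.13,-0.0235,0.3357,0.0413,0.087],[-1.37,5.92,-26.13,-0.0235,0.3357,0.0413,0.087]]
  force: 45

```text
t: 6.0
eef_pos: [0.4754, 0.3422, 0.1195]
ee_rot: [-3.141, -0.001, -2.669]
force: [0.0, -0.3, 0.0]
width: 0.0869
```

```bash
python3 - <<'E'
from h import *
st();print(pose()[0]);plan([.4765,.3425,.0],down(-153))
E
```

```text
t 6.0 slope pos mm [-73.4 385.7  97.8] rotres [ 1.34 -5.96 26.2 ] F slope [ 0.  -0.3  0. ] w 0.0869
[0.47544012 0.34215262 0.11954235]
rv [-0.02 -0.07  0.06] sh [-1.200e-03 -1.000e-04  1.195e-01]
```

Descend to a reading of about -0.018, slowing near the end.

move_arm:
  deltas:
    - [[0,0,0,-0.001,0,0.04,0.087],[0,0,0,-0.001,0,0.08,0.087],[0,0,0,-0.001,0,0.11,0.087],[0,0,0,-0.001,0,0.12,0.087],[0,0,0,-0.001,0,0.125,0.087],[0,0,0,-0.001,0,0.129,0.087],[0,0,0,-0.001,0,0.132,0.087],[0,0,0,-0.001,0,0.135,0.087],[0,0,0,-0.001,0,0.137,0.087]]

```text
t: 6.75
eef_pos: [0.4777, 0.3433, -0.016]
ee_rot: [3.14, 0.002, -2.67]
force: [-0.2, -0.5, 0.3]
width: 0.087
```

move_arm:
  deltas:
    - [[0,0,0,0,0,0.002,0.087],[0,0,0,0,0,0.004,0.087],[0,0,0,0,0,0.006,0.087],[0,0,0,0,0,0.007,0.087],[0,0,0,0,0,0.008,0.087],[0,0,0,0,0,0.009,0.087]]

```text
t: 7.25
eef_pos: [0.4771, 0.3426, -0.0262]
ee_rot: [3.142, -0.0, -2.67]
force: [0.5, -0.4, -1.6]
width: 0.0868
```

move_arm:
  deltas:
    - [[0,0,0,0,0,0,0.05],[0,0,0,0,0,0,0.03],[0,0,0,0,0,0,0.028],[0,0,0,0,0,0,0.028],[0,0,0,0,0,0,0.028],[0,0,0,0,0,0,0.028],[0,0,0,0,0,0,0.028],[0,0,0,0,0,0,0.028],[0,0,0,0,0,0,0.028],[0,0,0,0,0,0,0.028],[0,0,0,0,0,0,0.028],[0,0,0,0,0,0,0.028]]
  force: 45

```text
t: 8.25
eef_pos: [0.477, 0.3424, -0.0262]
ee_rot: [-3.142, -0.001, -2.67]
force: [-0.5, -1.8, 1.5]
width: 0.0356
```

```bash
python3 - <<'E'
from h import *
p,r,s=pose();print(p,s["force"],s["width"]);e=cam("side")
for z in(0,.03,.035,.04):print(z,proj(e,p+[0,0,z]).round(1))
x=e["frame"][100:200,290:400]; cv2.imwrite("pics/g4.png",np.clip(255*(cv2.resize(x,None,fx=6,fy=6,interpolation=cv2.INTER_CUBIC)/255.)**.5,0,255).astype(np.uint8))
plan(W(-.10,-.003,.14),Rt)
E
```

```text
[ 0.47697115  0.34240836 -0.02615964] [-0.50250428 -1.84595669  1.45159794] 0.035611807348497865
0 [328.6 175.8]
0.03 [329.  168.7]
0.035 [329.1 167.5]
0.04 [329.2 166.3]
rv [ 1.36 -5.92 26.13] sh [ 0.2006 -0.3349 -0.1848]
```

View pics/g4.png

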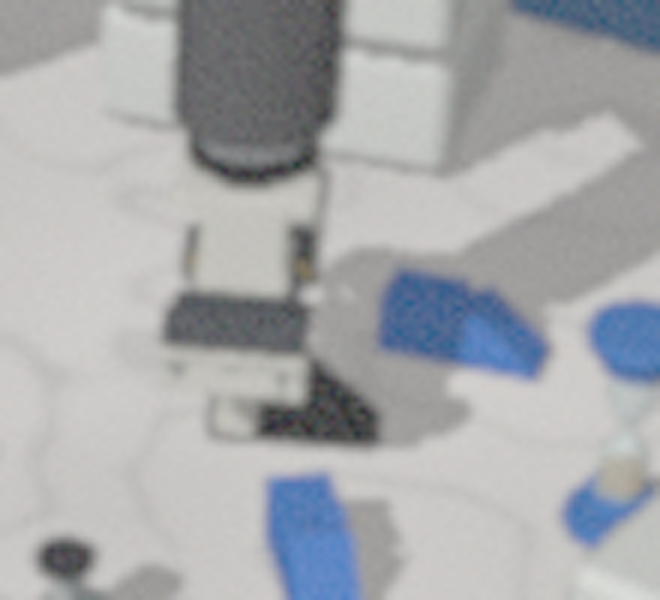

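Gripped: width 35.6 mm with the fingers over the rear of the block. In later moves the reported TCP is about 26 mm below the chock's underside. Now lift and carry it over.

move_arm:
  deltas:
    - [[0,0,0,0,0,-0.02,0.028],[0,0,0,0,0,-0.06,0.028],[0,0,0,0,0,-0.1,0.028],[0,0,0,0,0,-0.14,0.028],[1.36,-5.92,26.13,0.2,-0.335,-0.165,0.028],[1.36,-5.92,26.13,0.2,-0.335,-0.165,0.028],[1.36,-5.92,26.13,0.2,-0.335,-0.165,0.028],[1.36,-5.92,26.13,0.2,-0.335,-0.165,0.028],[1.36,-5.92,26.13,0.2,-0.335,-0.165,0.028],[1.36,-5.92,26.13,0.2,-0.335,-0.165,0.028],[1.36,-5.92,26.13,0.2,-0.335,-0.165,0.028],[1.36,-5.92,26.13,0.2,-0.335,-0.165,0.028]]

```text
t: 9.3
eef_pos: [0.4539, 0.009, 0.1355]
ee_rot: [3.141, 0.106, -3.126]
force: [1.8, -1.0, -1.1]
width: 0.0358
```

```bash
python3 - <<'E'
from h import *
st(); plan(W(-.10,-.003,.10),Rt);plan(W(-.10,-.003,-.015),Rt)
E
```

```text
t 9.3 slope pos mm [-98.   52.9 116.4] rotres [0.05 0.05 0.04] F slope [ 1.6 -1.1 -1.3] w 0.0358
rv [0.05 0.05 0.04] sh [ 0.0021 -0.056   0.0163]
rv [0.05 0.05 0.04] sh [ 0.0021 -0.0561  0.1313]
```

move_arm:
  deltas:
    - [[0,0,0,0.001,-0.04,0.01,0.028],[0,0,0,0.002,-0.056,0.016,0.028],[0,0,0,0.002,-0.056,0.04,0.028],[0,0,0,0.002,-0.056,0.07,0.028],[0,0,0,0.002,-0.056,0.1,0.028],[0,0,0,0.002,-0.056,0.12,0.028],[0,0,0,0.002,-0.056,0.127,0.028],[0,0,0,0.002,-0.056,0.127,0.028]]

```text
t: 9.97
eef_pos: [0.4656, -0.0457, 0.0071]
ee_rot: [-3.141, 0.101, -3.127]
force: [0.6, -0.7, -0.8]
width: 0.0356
```

```bash
python3 - <<'E'
from h import *
st(); plan(W(-.10,-.003,-.022),Rt)
d=cam("top");e=cam("side")
a=cv2.resize(d["frame"][130:240,225:345],None,fx=3,fy=3,interpolation=cv2.INTER_CUBIC);b=cv2.resize(e["frame"][180:290,215:355],None,fx=3,fy=3,interpolation=cv2.INTER_CUBIC)
cv2.imwrite("pics/p.png",np.clip(255*(np.hstack([a,b])/255.)**.6,0,255).astype(np.uint8))
E
```

```text
t 9.9667 slope pos mm [-100.6   -1.9  -12.5] rotres [-0.06 -0.21 -0.01] F slope [ 0.5 -0.8 -0.8] w 0.0356
rv [-0.06 -0.21 -0.01] sh [-0.0007 -0.0011  0.0095]
```

View pics/p.png

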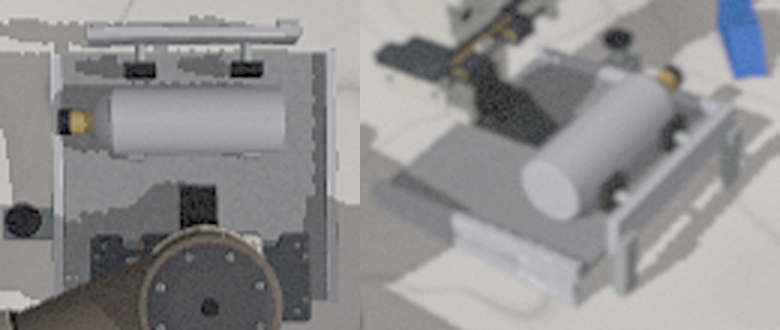

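The chock is centred on the cylinder: toe u≈198 and cylinder centre u≈198 in the crop, and it is square. Now lower it to touch the slope.

move_arm:
  deltas:
    - [[0,0,0,0,-0.001,0.004,0.028],[0,0,0,0,-0.001,0.008,0.028],[0,0,0,0,-0.001,0.01,0.028],[0,0,0,0,-0.001,0.011,0.028],[0,0,0,0,-0.001,0.012,0.028],[0,0,0,0,-0.001,0.012,0.028]]

```text
t: 10.57
eef_pos: [0.4682, -0.0461, -0.0033]
ee_rot: [3.141, 0.105, -3.127]
force: [0.3, 0.2, -1.4]
width: 0.0358
```

```bash
python3 -c "
from h import *
st()"
```

```text
t 10.5667 slope pos mm [-99.1  -2.4 -23. ] rotres [ 0.01  0.01 -0.  ] F slope [ 0.2  0.2 -1.4] w 0.0358
```

move_arm:
  deltas:
    - [[0,0,0,0,0,0.001,0.028],[0,0,0,0,0,0.002,0.028],[0,0,0,0,0,0.002,0.028],[0,0,0,0,0,0.003,0.028],[0,0,0,0,0,0.003,0.028],[0,0,0,0,0,0.003,0.028]]

```text
t: 11.07
eef_pos: [0.4686, -0.0461, -0.0062]
ee_rot: [3.141, 0.105, -3.127]
force: [0.1, -0.3, -1.4]
width: 0.0358
```

```bash
python3 -c "
from h import *
st()"
```

```text
t 11.0667 slope pos mm [-99.   -2.4 -26. ] rotres [ 0.01  0.01 -0.  ] F slope [-0.1 -0.3 -1.4] w 0.0358
```

move_arm:
  deltas:
    - [[0,0,0,0,0,0.0005,0.028],[0,0,0,0,0,0.001,0.028],[0,0,0,0,0,0.0015,0.028],[0,0,0,0,0,0.0015,0.028],[0,0,0,0,0,0.0015,0.028]]

```text
t: 11.48
eef_pos: [0.4686, -0.0461, -0.0063]
ee_rot: [3.141, 0.106, -3.127]
force: [-11.8, 3.3, 26.4]
width: 0.036
```

```bash
python3 -c "
from h import *
st()"
```

```text
t 11.4833 slope pos mm [-99.   -2.4 -26.1] rotres [0.01 0.05 0.02] F slope [-8.9  3.4 27.5] w 0.036
```

move_arm:
  deltas:
    - [[0,0,0,0,0,-0.0008,0.028],[0,0,0,0,0,-0.0014,0.028],[0,0,0,-0.005,0,-0.0014,0.028],[0,0,0,-0.01,0,-0.0014,0.028],[0,0,0,-0.015,0,-0.0014,0.028],[0,0,0,-0.02,0,-0.0014,0.028],[0,0,0,-0.024,0,-0.0014,0.028],[0,0,0,-0.027,0,-0.0014,0.028],[0,0,0,-0.03,0,-0.0014,0.028],[0,0,0,-0.03,0,-0.0014,0.028]]

```text
t: 12.32
eef_pos: [0.4941, -0.0474, -0.0037]
ee_rot: [-3.14, 0.097, -3.128]
force: [-17.8, -0.9, 22.7]
width: 0.0359
```

```bash
python3 -c "
from h import *
st()"
```

```text
t 12.3167 slope pos mm [-73.4  -4.1 -26.1] rotres [-0.12 -0.42 -0.07] F slope [-15.4  -0.7  24.5] w 0.0359
```

move_arm:
  deltas:
    - [[0,0,0,0,0,-0.0006,0.028],[0,0,0,0,0,-0.0011,0.028],[0,0,0,0,0,-0.0011,0.028],[0,0,0,0,0,-0.0011,0.028]]

```text
t: 12.65
eef_pos: [0.4986, -0.0456, -0.0023]
ee_rot: [3.141, 0.105, -3.127]
force: [0.3, 0.2, -0.7]
width: 0.0356
```

```bash
python3 -c "
from h import *
st()"
```

```text
t 12.65 slope pos mm [-68.7  -2.3 -25.2] rotres [0.01 0.01 0.  ] F slope [ 0.3  0.2 -0.7] w 0.0356
```

move_arm:
  deltas:
    - [[0,0,0,-0.001,0,0,0.028],[0,0,0,-0.002,0,0,0.028],[0,0,0,-0.003,0,-0.0001,0.028],[0,0,0,-0.004,0,-0.0001,0.028],[0,0,0,-0.005,0,-0.0001,0.028],[0,0,0,-0.006,0,-0.0001,0.028],[0,0,0,-0.006,0,-0.0001,0.028]]

```text
t: 13.23
eef_pos: [0.5044, -0.0456, -0.0014]
ee_rot: [3.141, 0.105, -3.127]
force: [0.0, 0.2, -1.8]
width: 0.0359
```

```bash
python3 -c "
from h import *
st()"
```

```text
t 13.2333 slope pos mm [-62.9  -2.4 -24.9] rotres [ 0.01  0.01 -0.  ] F slope [-0.2  0.2 -1.8] w 0.0359
```

move_arm:
  deltas:
    - [[0,0,0,-0.001,0,0.0002,0.028],[0,0,0,-0.002,0,0.0002,0.028],[0,0,0,-0.003,0,0.0002,0.028],[0,0,0,-0.004,0,0.0002,0.028],[0,0,0,-0.005,0,0.0002,0.028],[0,0,0,-0.005,0,0.0002,0.028]]

```text
t: 13.73
eef_pos: [0.5089, -0.0456, -0.0012]
ee_rot: [3.142, 0.104, -3.127]
force: [0.0, 0.4, -2.2]
width: 0.0357
```

```bash
python3 -c "
from h import *
st()"
```

```text
t 13.7333 slope pos mm [-58.4  -2.5 -25.3] rotres [ 0.   -0.03 -0.01] F slope [-0.2  0.4 -2.2] w 0.0357
```

move_arm:
  deltas:
    - [[0,0,0,-0.001,0,0.0002,0.028],[0,0,0,-0.002,0,0.0003,0.028],[0,0,0,-0.003,0,0.0004,0.028],[0,0,0,-0.004,0,0.0004,0.028],[0,0,0,-0.004,0,0.0004,0.028],[0,0,0,-0.004,0,0.0004,0.028]]

```text
t: 14.23
eef_pos: [0.5135, -0.0454, -0.001]
ee_rot: [3.141, 0.105, -3.127]
force: [-0.5, 0.2, -2.8]
width: 0.0357
```

```bash
python3 -c "
from h import *
st()"
```

```text
t 14.2333 slope pos mm [-53.8  -2.4 -25.5] rotres [ 0.01  0.02 -0.  ] F slope [-0.8  0.2 -2.7] w 0.0357
```

move_arm:
  deltas:
    - [[0,0,0,0,0,0.0002,0.028],[0,0,0,0,0,0.0004,0.028],[0,0,0,0,0,0.0006,0.028],[0,0,0,0,0,0.0006,0.028]]

```text
t: 14.57
eef_pos: [0.5134, -0.0454, -0.0015]
ee_rot: [3.141, 0.105, -3.127]
force: [-0.6, 1.0, -0.8]
width: 0.0354
```

```bash
python3 -c "
from h import *
st()"
```

```text
t 14.5667 slope pos mm [-54.   -2.4 -26. ] rotres [0.01 0.02 0.  ] F slope [-0.7  1.  -0.7] w 0.0354
```

move_arm:
  deltas:
    - [[0,0,0,-0.0005,0,0,0.028],[0,0,0,-0.001,0,0,0.028],[0,0,0,-0.0015,0,0,0.028],[0,0,0,-0.002,0,0,0.028],[0,0,0,-0.0025,0,0,0.028],[0,0,0,-0.003,0,0,0.028],[0,0,0,-0.003,0,0,0.028],[0,0,0,-0.003,0,0,0.028]]

```text
t: 15.23
eef_pos: [0.5144, -0.046, -0.0015]
ee_rot: [-3.141, 0.102, -3.127]
force: [-8.5, 1.6, 7.2]
width: 0.0355
```

```bash
python3 -c "
from h import *
st()"
```

```text
t 15.2333 slope pos mm [-53.   -2.9 -26.1] rotres [-0.03 -0.16 -0.02] F slope [-7.7  1.8  8. ] w 0.0355
```

```bash
cat >> h.py <<'E'
import pickle
def cylshift():
    a=pickle.load(open("D0.pkl","rb"))["top"]["frame"]; b=cam("top")["frame"]
    out=[]
    for u0,u1,v0,v1 in((265,282,164,179),(300,318,164,179),(263,320,155,166)):
        f=lambda x:cv2.resize(cv2.cvtColor(x,6).astype(np.float32),None,fx=8,fy=8,interpolation=cv2.INTER_CUBIC)
        T=f(a)[v0*8:v1*8,u0*8:u1*8];S=f(b)[(v0-8)*8:(v1+4)*8,(u0-1)*8:(u1+1)*8]
        r=cv2.matchTemplate(S,T,cv2.TM_CCOEFF_NORMED);_,m,_,l=cv2.minMaxLoc(r);out.append((round((64-l[1])/8*2.85,1),round(m,2)))
    print("cyl uphill shift mm",out)
E
python3 -c "
from h import *
cylshift()
st()"
```

```text
cyl uphill shift mm [(4.3, 0.96), (4.3, 0.94), (1.4, 0.87)]
t 15.2833 slope pos mm [-52.9  -2.9 -26.1] rotres [-0.03 -0.15 -0.02] F slope [-8.2  1.8  8.1] w 0.0358
```

move_arm:
  deltas:
    - [[0,0,0,0,0,-0.0002,0.028],[0,0,0,0,0,-0.0004,0.028],[0,0,0,0,0,-0.0004,0.028],[0,0,0,0,0,-0.0004,0.028]]

```text
t: 15.62
eef_pos: [0.5165, -0.0454, -0.0009]
ee_rot: [3.141, 0.105, -3.127]
force: [-0.8, 0.8, -1.6]
width: 0.0358
```

```bash
python3 -c "
from h import *
st();cylshift()"
```

```text
t 15.6167 slope pos mm [-50.9  -2.4 -25.8] rotres [0.01 0.02 0.  ] F slope [-1.   0.8 -1.5] w 0.0358
cyl uphill shift mm [(6.4, 0.97), (6.1, 0.94), (0.4, 0.8)]
```

move_arm:
  deltas:
    - [[0,0,0,-0.0005,0,0.0001,0.028],[0,0,0,-0.001,0,0.0001,0.028],[0,0,0,-0.0015,0,0.0001,0.028],[0,0,0,-0.002,0,0.0001,0.028],[0,0,0,-0.0025,0,0.0001,0.028],[0,0,0,-0.0025,0,0.0001,0.028]]

```text
t: 16.17
eef_pos: [0.5189, -0.0454, -0.0007]
ee_rot: [3.141, 0.105, -3.127]
force: [-1.2, 0.2, -1.6]
width: 0.0355
```

```bash
python3 -c "
from h import *
st();cylshift()"
```

```text
t 16.1667 slope pos mm [-48.4  -2.4 -25.8] rotres [0.01 0.01 0.  ] F slope [-1.3  0.2 -1.5] w 0.0355
cyl uphill shift mm [(8.9, 0.97), (8.6, 0.96), (10.3, 0.81)]
```

move_arm:
  deltas:
    - [[0,0,0,-0.0005,0,0,0.028],[0,0,0,-0.001,0,0.0001,0.028],[0,0,0,-0.0015,0,0.0001,0.028],[0,0,0,-0.002,0,0.0001,0.028],[0,0,0,-0.0025,0,0.0001,0.028],[0,0,0,-0.0025,0,0.0001,0.028]]

```text
t: 16.72
eef_pos: [0.5201, -0.0456, -0.0009]
ee_rot: [-3.141, 0.103, -3.127]
force: [-5.2, 2.1, 1.4]
width: 0.0354
```

```bash
python3 -c "
from h import *
st();cylshift()"
```

```text
t 16.7167 slope pos mm [-47.3  -2.6 -26.1] rotres [-0.01 -0.1  -0.02] F slope [-5.   2.1  1.9] w 0.0354
cyl uphill shift mm [(9.3, 0.98), (9.3, 0.97), (10.3, 0.8)]
```

move_arm:
  deltas:
    - [[0,0,0,0,0,-0.0002,0.028],[0,0,0,-0.0003,0,-0.0002,0.028],[0,0,0,-0.0006,0,-0.0002,0.028],[0,0,0,-0.001,0,-0.0002,0.028],[0,0,0,-0.001,0,-0.0002,0.028]]

```text
t: 17.18
eef_pos: [0.5203, -0.0457, -0.0008]
ee_rot: [-3.141, 0.102, -3.127]
force: [-8.3, 2.9, 1.7]
width: 0.0359
```

```bash
python3 -c "
from h import *
st();cylshift()"
```

```text
t 17.1833 slope pos mm [-47.   -2.8 -26.1] rotres [-0.02 -0.17 -0.02] F slope [-8.1  3.   2.6] w 0.0359
cyl uphill shift mm [(10.0, 0.97), (9.3, 0.96), (10.7, 0.8)]
```

move_arm:
  deltas:
    - [[0,0,0,-0.0005,0,0,0.028],[0,0,0,-0.001,0,0,0.028],[0,0,0,-0.0015,0,0,0.028],[0,0,0,-0.0015,0,0,0.028],[0,0,0,-0.0015,0,0,0.028]]

```text
t: 17.65
eef_pos: [0.5205, -0.0459, -0.0008]
ee_rot: [-3.141, 0.1, -3.127]
force: [-13.0, 4.1, 6.8]
width: 0.0358
```

```bash
python3 -c "
from h import *
st();cylshift()"
```

```text
t 17.65 slope pos mm [-46.9  -2.9 -26.1] rotres [-0.04 -0.28 -0.03] F slope [-12.2   4.3   8.2] w 0.0358
cyl uphill shift mm [(10.3, 0.97), (9.3, 0.96), (10.7, 0.8)]
```

move_arm:
  deltas:
    - [[0,0,0,0,0,-0.0002,0.028],[0,0,0,0,0,-0.0004,0.028],[0,0,0,0,0,-0.0005,0.028],[0,0,0,0,0,-0.0005,0.028]]

```text
t: 18.03
eef_pos: [0.5206, -0.0459, -0.0007]
ee_rot: [-3.141, 0.1, -3.128]
force: [-10.1, 3.7, 0.5]
width: 0.036
```

```bash
python3 -c "
from h import *
st();cylshift()"
```

```text
t 18.0333 slope pos mm [-46.7  -2.9 -25.9] rotres [-0.04 -0.27 -0.03] F slope [-9.9  3.9  1.5] w 0.036
cyl uphill shift mm [(10.3, 0.97), (9.6, 0.96), (11.0, 0.8)]
```

move_arm:
  deltas:
    - [[0,0,0,-0.0005,0,-0.0001,0.028],[0,0,0,-0.001,0,-0.0003,0.028],[0,0,0,-0.0015,0,-0.0004,0.028],[0,0,0,-0.002,0,-0.0005,0.028],[0,0,0,-0.002,0,-0.0005,0.028]]

```text
t: 18.5
eef_pos: [0.5211, -0.0461, -0.0005]
ee_rot: [-3.141, 0.097, -3.128]
force: [-13.7, 2.9, 1.9]
width: 0.0356
```

```bash
python3 -c "
from h import *
st();cylshift()"
```

```text
t 18.5 slope pos mm [-46.2  -3.2 -25.8] rotres [-0.06 -0.41 -0.05] F slope [-13.4   3.1   3.4] w 0.0356
cyl uphill shift mm [(10.7, 0.97), (10.3, 0.96), (11.8, 0.8)]
```

move_arm:
  deltas:
    - [[0,0,0,-0.0005,0,-0.0001,0.028],[0,0,0,-0.001,0,-0.0003,0.028],[0,0,0,-0.0015,0,-0.0004,0.028],[0,0,0,-0.002,0,-0.0005,0.028],[0,0,0,-0.002,0,-0.0005,0.028]]

```text
t: 18.97
eef_pos: [0.5216, -0.0463, -0.0002]
ee_rot: [-3.14, 0.095, -3.128]
force: [-17.2, 5.8, 3.5]
width: 0.0358
```

```bash
python3 -c "
from h import *
st();cylshift()"
```

```text
t 18.9667 slope pos mm [-45.7  -3.4 -25.6] rotres [-0.08 -0.55 -0.06] F slope [-16.6   6.1   5.3] w 0.0358
cyl uphill shift mm [(11.0, 0.98), (10.7, 0.96), (12.1, 0.8)]
```

move_arm:
  deltas:
    - [[0,0,0,-0.0002,0,-0.0002,0.028],[0,0,0,-0.0004,0,-0.0004,0.028],[0,0,0,-0.0006,0,-0.0005,0.028],[0,0,0,-0.0006,0,-0.0005,0.028],[0,0,0,-0.0006,0,-0.0005,0.028],[0,0,0,-0.0006,0,-0.0005,0.028]]

```text
t: 19.52
eef_pos: [0.5217, -0.0464, -0.0]
ee_rot: [-3.14, 0.094, -3.128]
force: [-16.3, 5.2, 0.2]
width: 0.0356
```

```bash
python3 -c "
from h import *
st();cylshift()"
```

```text
t 19.5167 slope pos mm [-45.5  -3.4 -25.4] rotres [-0.08 -0.59 -0.07] F slope [-16.1   5.4   1.9] w 0.0356
cyl uphill shift mm [(11.4, 0.98), (11.0, 0.97), (12.1, 0.81)]
```

move_arm:
  deltas:
    - [[0,0,0,-0.0004,0,-0.0001,0.028],[0,0,0,-0.0007,0,-0.0001,0.028],[0,0,0,-0.0007,0,-0.0001,0.028],[0,0,0,-0.0007,0,-0.0001,0.028],[0,0,0,-0.0007,0,-0.0001,0.028],[0,0,0,-0.0007,0,-0.0001,0.028]]

```text
t: 20.07
eef_pos: [0.5218, -0.0465, 0.0]
ee_rot: [-3.14, 0.094, -3.128]
force: [-18.6, 6.2, 1.7]
width: 0.0358
```

```bash
python3 -c "
from h import *
st();cylshift()"
```

```text
t 20.0667 slope pos mm [-45.5  -3.5 -25.4] rotres [-0.09 -0.64 -0.08] F slope [-18.3   6.5   3.7] w 0.0358
cyl uphill shift mm [(11.4, 0.97), (11.0, 0.96), (12.5, 0.81)]
```

move_arm:
  deltas:
    - [[0,0,0,0.0003,0,0,0.028],[0,0,0,0.0003,0,0,0.028],[0,0,0,0.0003,0,0,0.06],[0,0,0,0.0003,0,0,0.07],[0,0,0,0.0003,0,0,0.07],[0,0,0,0.0003,0,0,0.07],[0,0,0,0.0003,0,0,0.07],[0,0,0,0.0003,0,0,0.07]]

```text
t: 20.78
eef_pos: [0.529, -0.0452, 0.0028]
ee_rot: [3.141, 0.106, -3.127]
force: [-0.1, -0.3, 0.2]
width: 0.0679
```

```bash
python3 -c "
from h import *
st();cylshift();plan(W(-.05,-.0,.12),Rt)"
```

```text
t 20.7833 slope pos mm [-38.   -2.3 -23.4] rotres [ 0.02  0.06 -0.  ] F slope [-0.1 -0.3  0.2] w 0.0679
cyl uphill shift mm [(9.6, 0.98), (9.3, 0.96), (10.7, 0.81)]
rv [ 0.02  0.05 -0.  ] sh [ 0.0117  0.0024 -0.1435]
```

The cylinder crept back about 1.7 mm on release. I had been carrying the chock about 0.6 mm off the slope and slightly pitched. I'll re-grip, pressed flat with pitch compensation, and push again.

move_arm:
  deltas:
    - [[0,0,0,0.001,0,0.001,0.07],[0,0,0,0.002,0,0.0022,0.07],[0,0,0,0.002,0,0.0025,0.07],[0,0,0,0.002,0,0.0025,0.07],[0,0,0,0.002,0,0.0025,0.04],[0,0,0,0.002,0,0.0025,0.028],[0,0,0,0.002,0,0.0025,0.028],[0,0,0,0.002,0,0.0025,0.028],[0,0,0,0.002,0,0.0025,0.028],[0,0,0,0.002,0,0.0025,0.028],[0,0,0,0.002,0,0.0025,0.028],[0,0,0,0.002,0,0.0025,0.028]]
  force: 45

```text
t: 21.83
eef_pos: [0.5266, -0.0453, -0.0002]
ee_rot: [3.141, 0.105, -3.127]
force: [0.7, 0.3, -0.0]
width: 0.0357
```

```bash
python3 -c "
from h import *
st();cylshift()"
```

```text
t 21.8333 slope pos mm [-40.7  -2.5 -26.1] rotres [ 0.01 -0.    0.  ] F slope [ 0.7  0.2 -0.1] w 0.0357
cyl uphill shift mm [(9.6, 0.98), (9.3, 0.97), (10.3, 0.81)]
```

move_arm:
  deltas:
    - [[0,-0.1,0,-0.0007,0,0,0.028],[0,-0.15,0,-0.0014,0,0,0.028],[0,-0.2,0,-0.002,0,0,0.028],[0,-0.25,0,-0.0025,0,0,0.028],[0,-0.3,0,-0.003,0,0,0.028],[0,-0.3,0,-0.003,0,0,0.028]]

```text
t: 22.38
eef_pos: [0.5267, -0.0454, -0.0002]
ee_rot: [-3.141, 0.106, -3.127]
force: [-12.6, 6.7, 12.6]
width: 0.0357
```

```bash
python3 -c "
from h import *
st();cylshift()"
```

```text
t 22.3833 slope pos mm [-40.6  -2.6 -26.1] rotres [-0.01  0.06 -0.03] F slope [-11.1   6.8  13.8] w 0.0357
cyl uphill shift mm [(9.6, 0.97), (8.9, 0.96), (10.3, 0.8)]
```

move_arm:
  deltas:
    - [[0,0,0,0,0,-0.0003,0.028],[0,0,0,0,0,-0.0006,0.028],[0,0,0,-0.0005,0,-0.0007,0.028],[0,0,0,-0.001,0,-0.0008,0.028],[0,0,0,-0.001,0,-0.0008,0.028]]

```text
t: 22.85
eef_pos: [0.5271, -0.0457, -0.0002]
ee_rot: [-3.141, 0.104, -3.127]
force: [-10.2, 3.6, 3.5]
width: 0.0356
```

```bash
python3 -c "
from h import *
st();cylshift()"
```

```text
t 22.85 slope pos mm [-40.2  -2.9 -26.1] rotres [-0.04 -0.02 -0.03] F slope [-9.8  3.8  4.5] w 0.0356
cyl uphill shift mm [(10.0, 0.97), (9.6, 0.96), (10.7, 0.81)]
```

Good: it is flat (h -26.1, no pitch) and moving. Continue.

move_arm:
  deltas:
    - [[0,-0.1,0,-0.0007,0,-0.0002,0.028],[0,-0.15,0,-0.0014,0,-0.0005,0.028],[0,-0.2,0,-0.002,0,-0.0006,0.028],[0,-0.25,0,-0.0025,0,-0.0008,0.028],[0,-0.25,0,-0.0025,0,-0.0008,0.028]]

```text
t: 23.32
eef_pos: [0.5278, -0.0461, -0.0]
ee_rot: [-3.14, 0.106, -3.128]
force: [-11.0, 3.2, 0.2]
width: 0.0357
```

```bash
python3 -c "
from h import *
st();cylshift()"
```

```text
t 23.3167 slope pos mm [-39.5  -3.3 -26.1] rotres [-0.07  0.07 -0.06] F slope [-10.9   3.4   1.3] w 0.0357
cyl uphill shift mm [(11.0, 0.98), (10.0, 0.96), (11.4, 0.8)]
```

move_arm:
  deltas:
    - [[0,-0.05,0,-0.0007,0,-0.0002,0.028],[0,-0.1,0,-0.0014,0,-0.0004,0.028],[0,-0.15,0,-0.002,0,-0.0006,0.028],[0,-0.2,0,-0.0025,0,-0.0007,0.028],[0,-0.2,0,-0.0025,0,-0.0007,0.028]]

```text
t: 23.78
eef_pos: [0.5285, -0.0464, 0.0001]
ee_rot: [-3.14, 0.106, -3.128]
force: [-12.6, 5.1, -1.7]
width: 0.0359
```

```bash
python3 -c "
from h import *
st();cylshift()"
```

```text
t 23.7833 slope pos mm [-38.8  -3.6 -26. ] rotres [-0.1   0.1  -0.08] F slope [-12.6   5.3  -0.4] w 0.0359
cyl uphill shift mm [(11.0, 0.97), (11.0, 0.96), (11.8, 0.81)]
```

move_arm:
  deltas:
    - [[0,-0.05,0,-0.0007,0,-0.0001,0.028],[0,-0.1,0,-0.0014,0,-0.0002,0.028],[0,-0.1,0,-0.002,0,-0.0003,0.028],[0,-0.1,0,-0.002,0,-0.0003,0.028],[0,-0.1,0,-0.002,0,-0.0003,0.028]]

```text
t: 24.25
eef_pos: [0.529, -0.0466, 0.0002]
ee_rot: [-3.14, 0.106, -3.129]
force: [-17.1, 5.3, -1.1]
width: 0.0359
```

```bash
python3 -c "
from h import *
st();cylshift()"
```

```text
t 24.25 slope pos mm [-38.3  -3.8 -26. ] rotres [-0.12  0.06 -0.09] F slope [-17.1   5.5   0.7] w 0.0359
cyl uphill shift mm [(11.8, 0.98), (11.4, 0.96), (12.5, 0.81)]
```

move_arm:
  deltas:
    - [[0,0,0,0.0003,0,0.0003,0.028],[0,0,0,0.0006,0,0.0005,0.028],[0,0,0,0.0008,0,0.0007,0.028],[0,0,0,0.0008,0,0.0007,0.028]]

```text
t: 24.63
eef_pos: [0.529, -0.0466, 0.0]
ee_rot: [-3.14, 0.107, -3.128]
force: [-16.6, 4.5, 4.8]
width: 0.0362
```

```bash
python3 -c "
from h import *
st();cylshift()"
```

```text
t 24.6333 slope pos mm [-38.3  -3.8 -26.1] rotres [-0.12  0.14 -0.08] F slope [-16.    4.8   6.5] w 0.0362
cyl uphill shift mm [(11.4, 0.98), (11.4, 0.97), (12.5, 0.81)]
```

Steady at 16 to 17 N and flat on the slope. Release.

move_arm:
  deltas:
    - [[0,0,0,0,0,0,0.06],[0,0,0,0,0,0,0.07],[0,0,0,0,0,0,0.07],[0,0,0,0,0,0,0.07],[0,0,0,0,0,0,0.07],[0,0,0,0,0,0,0.07]]

```text
t: 25.18
eef_pos: [0.537, -0.0451, 0.0029]
ee_rot: [3.141, 0.12, -3.127]
force: [-1.0, 0.4, 0.3]
width: 0.068
```

```bash
python3 -c "
from h import *
st();cylshift();plan(W(-.05,-.0,.12),Rt)"
```

```text
t 25.1833 slope pos mm [-30.1  -2.4 -24.1] rotres [ 0.02  0.88 -0.01] F slope [-1.   0.4  0.4] w 0.068
cyl uphill shift mm [(9.6, 0.97), (9.3, 0.96), (10.3, 0.8)]
rv [ 0.02  0.88 -0.01] sh [ 0.0176  0.0025 -0.1444]
```

Same creep, because the arm springs forward about 8 mm and up as the fingers open. I'll repeat, but this time unload the arm gradually before opening.

move_arm:
  deltas:
    - [[0,0.5,0,0.005,0,0.001,0.07],[0,0.88,0,0.0106,0,0.0019,0.07],[0,0.88,0,0.0106,0,0.0019,0.07],[0,0.88,0,0.0106,0,0.0019,0.07],[0,0.88,0,0.0106,0,0.0019,0.04],[0,0.88,0,0.0106,0,0.0019,0.028],[0,0.88,0,0.0106,0,0.0019,0.028],[0,0.88,0,0.0106,0,0.0019,0.028],[0,0.88,0,0.0106,0,0.0019,0.028],[0,0.88,0,0.0106,0,0.0019,0.028],[0,0.88,0,0.0106,0,0.0019,0.028],[0,0.88,0,0.0106,0,0.0019,0.028]]

```text
t: 26.23
eef_pos: [0.5262, -0.0454, -0.0004]
ee_rot: [3.141, 0.104, -3.127]
force: [0.2, 1.3, 0.3]
width: 0.0357
```

move_arm:
  deltas:
    - [[0,-0.1,0,-0.001,0,-0.0002,0.028],[0,-0.2,0,-0.002,0,-0.0005,0.028],[0,-0.3,0,-0.003,0,-0.0007,0.028],[0,-0.35,0,-0.004,0,-0.0009,0.028],[0,-0.45,0,-0.005,0,-0.0012,0.028],[0,-0.5,0,-0.006,0,-0.0014,0.028],[0,-0.6,0,-0.007,0,-0.0017,0.028],[0,-0.65,0,-0.008,0,-0.0019,0.028],[0,-0.7,0,-0.009,0,-0.0021,0.028],[0,-0.7,0,-0.009,0,-0.0021,0.028]]

```text
t: 27.07
eef_pos: [0.5283, -0.0464, -0.0001]
ee_rot: [-3.14, 0.105, -3.128]
force: [-13.6, 5.3, 0.6]
width: 0.0354
```

```bash
python3 -c "
from h import *
st();cylshift()"
```

```text
t 27.0667 slope pos mm [-39.   -3.6 -26.1] rotres [-0.1   0.03 -0.07] F slope [-13.3   5.5   2. ] w 0.0354
cyl uphill shift mm [(11.4, 0.97), (11.0, 0.96), (12.1, 0.81)]
```

move_arm:
  deltas:
    - [[0,-0.05,0,-0.0007,0,-0.0001,0.028],[0,-0.1,0,-0.0014,0,-0.0003,0.028],[0,-0.15,0,-0.002,0,-0.0004,0.028],[0,-0.15,0,-0.0024,0,-0.0004,0.028],[0,-0.15,0,-0.0024,0,-0.0004,0.028],[0,-0.15,0,-0.0024,0,-0.0004,0.028]]

```text
t: 27.62
eef_pos: [0.5288, -0.0467, -0.0]
ee_rot: [-3.14, 0.105, -3.128]
force: [-18.4, 5.7, 2.3]
width: 0.036
```

```bash
python3 -c "
from h import *
st();cylshift()"
```

```text
t 27.6167 slope pos mm [-38.5  -3.9 -26.1] rotres [-0.13  0.02 -0.09] F slope [-18.    6.    4.2] w 0.036
cyl uphill shift mm [(11.8, 0.98), (11.4, 0.96), (12.5, 0.81)]
```

move_arm:
  deltas:
    - [[0,0.05,0,0.0005,0,0.0003,0.028],[0,0.1,0,0.001,0,0.0005,0.028],[0,0.15,0,0.0015,0,0.0006,0.028],[0,0.2,0,0.002,0,0.0008,0.028],[0,0.25,0,0.003,0,0.001,0.028],[0,0.3,0,0.004,0,0.0013,0.028],[0,0.4,0,0.005,0,0.0016,0.028],[0,0.4,0,0.005,0,0.0016,0.028]]

```text
t: 28.33
eef_pos: [0.5287, -0.0464, -0.0001]
ee_rot: [-3.14, 0.106, -3.128]
force: [-10.0, -0.9, 3.2]
width: 0.0357
```

```bash
python3 -c "
from h import *
st();cylshift()"
```

```text
t 28.3333 slope pos mm [-38.6  -3.6 -26.2] rotres [-0.08  0.05 -0.04] F slope [-9.6 -0.8  4.2] w 0.0357
cyl uphill shift mm [(11.8, 0.98), (11.0, 0.96), (12.5, 0.81)]
```

move_arm:
  deltas:
    - [[0,0.05,0,0.0005,0,0.0002,0.028],[0,0.1,0,0.001,0,0.0004,0.028],[0,0.15,0,0.0015,0,0.0005,0.028],[0,0.15,0,0.002,0,0.0006,0.028],[0,0.2,0,0.0025,0,0.0008,0.028],[0,0.25,0,0.003,0,0.0009,0.028],[0,0.25,0,0.003,0,0.0009,0.028]]

```text
t: 28.97
eef_pos: [0.5284, -0.0461, -0.0002]
ee_rot: [-3.141, 0.106, -3.127]
force: [-4.6, -3.5, 4.9]
width: 0.0358
```

```bash
python3 -c "
from h import *
st();cylshift()"
```

```text
t 28.9667 slope pos mm [-38.9  -3.3 -26.3] rotres [-0.05  0.05 -0.03] F slope [-4.1 -3.4  5.3] w 0.0358
cyl uphill shift mm [(11.4, 0.98), (11.0, 0.97), (12.5, 0.81)]
```

move_arm:
  deltas:
    - [[0,0.05,0,0.0005,0,0.0001,0.028],[0,0.1,0,0.001,0,0.0003,0.028],[0,0.1,0,0.0015,0,0.0004,0.028],[0,0.1,0,0.0018,0,0.0005,0.028],[0,0.1,0,0.0018,0,0.0005,0.028],[0,0.1,0,0.0018,0,0.0005,0.05],[0,0.1,0,0.0018,0,0.0005,0.06],[0,0.1,0,0.0018,0,0.0005,0.07],[0,0.1,0,0.0018,0,0.0005,0.07],[0,0.1,0,0.0018,0,0.0005,0.07]]

```text
t: 29.85
eef_pos: [0.5281, -0.0451, -0.0008]
ee_rot: [3.141, 0.106, -3.127]
force: [-0.1, 0.3, 0.2]
width: 0.0636
```

```bash
python3 -c "
from h import *
st();cylshift();plan(W(-.05,-.002,.12),Rt)"
```

```text
t 29.85 slope pos mm [-39.3  -2.3 -26.9] rotres [0.01 0.08 0.01] F slope [-0.1  0.3  0.2] w 0.0636
cyl uphill shift mm [(10.0, 0.97), (9.3, 0.96), (10.7, 0.8)]
rv [0.01 0.08 0.01] sh [ 0.0105  0.0004 -0.1469]
```

The cylinder settles back to about the same place under the chock's own friction, roughly 9.7 mm up from its start and at the pads. That is as much preload as the chock holds by itself. Now retreat and go to the pedal.

move_arm:
  deltas:
    - [[0,0,0,0,0,-0.005,0.075],[0,0,0,0,0,-0.015,0.08],[0,0,0,0,0,-0.03,0.085],[0,0,0,0,0,-0.06,0.085],[0,0,0,0,0,-0.1,0.085],[0,0,0,0,0,-0.14,0.06],[0,0,0,0,0,-0.15,0.03],[0,0,0,0,0,-0.15,0],[0,0,0,0,0,-0.15,0],[0,0,0,0,0,-0.15,0]]
  force: 20

```text
t: 30.73
eef_pos: [0.5115, -0.0456, 0.1479]
ee_rot: [3.141, 0.105, -3.127]
force: [-0.3, -0.2, -0.6]
width: 0.0572
```

```bash
python3 - <<'E'
from h import *
st();cylshift();plan([.511,.122,.09],down(-179.16));plan([.511,.122,.035],down(-179.16))
d=cam("top");e=cam("side");print([proj(d,W(.032,y,0)).round(1) for y in(-.02,.014)])
a=cv2.resize(d["frame"][130:240,225:345],None,fx=3,fy=3,interpolation=cv2.INTER_CUBIC);b=cv2.resize(e["frame"][180:290,215:355],None,fx=3,fy=3,interpolation=cv2.INTER_CUBIC)
cv2.imwrite("pics/p2.png",np.clip(255*(np.hstack([a,b])/255.)**.6,0,255).astype(np.uint8))
E
```

```text
t 30.7333 slope pos mm [-40.2  -2.5 122.7] rotres [ 0.02  0.03 -0.01] F slope [-0.3 -0.2 -0.5] w 0.0572
cyl uphill shift mm [(10.0, 0.97), (9.3, 0.96), (10.7, 0.8)]
rv [-0.    5.98 -0.01] sh [0.0039 0.1677 0.0573]
rv [-0.    5.98 -0.01] sh [0.0097 0.1677 0.112 ]
[array([296.3, 174.1]), array([284.5, 174.2])]
```

View pics/p2.png

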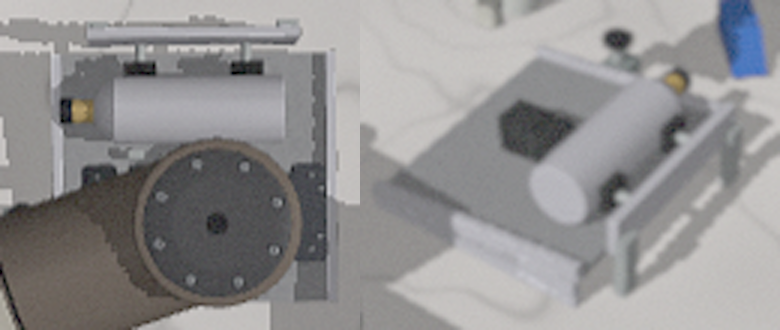

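The chock sits flat with its toe under the low side, mid-cylinder, and the cylinder is up against the pads (top crop v≈75). Now the pedal.

move_arm:
  deltas:
    - [[0,1,0,0.004,0.04,0,0],[0,2,0,0.004,0.08,0,0],[0,4,0,0.004,0.12,0.01,0],[0,6,0,0.004,0.15,0.03,0],[0,6,0,0.004,0.168,0.05,0],[0,6,0,0.004,0.168,0.057,0],[0,6,0,0.004,0.168,0.057,0],[0,6,0,0.004,0.168,0.057,0],[0,6,0,0.004,0.168,0.057,0]]

```text
t: 31.63
eef_pos: [0.5119, 0.1218, 0.0917]
ee_rot: [-3.142, 0.002, -3.127]
force: [0.3, -0.5, 0.7]
width: 0.0005
```

```bash
python3 - <<'E'
from h import *
p,r,s=pose();print(p,s["width"],s["force"]);plan([.511,.122,.024],down(-179.16));cylshift()
E
```

```text
[0.51185793 0.12183414 0.09171747] 0.0004984495989207001 [ 0.26261134 -0.50665597  0.70868812]
rv [-0.    0.09 -0.03] sh [0.001  0.0002 0.0677]
cyl uphill shift mm [(10.0, 0.98), (9.3, 0.97), (10.7, 0.8)]
```

Approach to just past expected contact (reading 0.024), slowly.

move_arm:
  deltas:
    - [[0,0,0,0.001,0,0.03,0],[0,0,0,0.001,0,0.05,0],[0,0,0,0.001,0,0.058,0],[0,0,0,0.001,0,0.062,0],[0,0,0,0.001,0,0.065,0],[0,0,0,0.001,0,0.068,0],[0,0,0,0.001,0,0.07,0],[0,0,0,0.001,0,0.072,0],[0,0,0,0.001,0,0.072,0]]

```text
t: 32.43
eef_pos: [0.5109, 0.1226, 0.0195]
ee_rot: [3.141, 0.002, -3.127]
force: [0.2, -0.7, -0.4]
width: 0.0004
```

move_arm:
  deltas:
    - [[0,0,0,0,0,0.002,0],[0,0,0,0,0,0.004,0],[0,0,0,0,0,0.006,0],[0,0,0,0,0,0.008,0],[0,0,0,0,0,0.009,0],[0,0,0,0,0,0.01,0],[0,0,0,0,0,0.01,0]]

```text
t: 33.02
eef_pos: [0.5111, 0.1227, 0.0092]
ee_rot: [3.141, 0.002, -3.127]
force: [1.4, 1.2, 2.3]
width: 0.0002
```

```bash
python3 - <<'E'
from h import *
p,r,s=pose();print(p,s["width"],s["force"]);cylshift()
E
```

```text
[0.51107338 0.12271703 0.00924234] 0.00015935474347629567 [1.37450354 1.23421741 2.271393  ]
cyl uphill shift mm [(10.0, 0.97), (9.3, 0.97), (10.7, 0.8)]
```

move_arm:
  deltas:
    - [[0,0,0,0,0,0.001,0],[0,0,0,0,0,0.002,0],[0,0,0,0,0,0.003,0],[0,0,0,0,0,0.004,0],[0,0,0,0,0,0.005,0],[0,0,0,0,0,0.006,0]]

```text
t: 33.57
eef_pos: [0.511, 0.1226, 0.0033]
ee_rot: [3.141, 0.002, -3.127]
force: [0.6, 1.5, 3.6]
width: 0.0007
```

move_arm:
  deltas:
    - [[0,0,0,0,0,0.001,0],[0,0,0,0,0,0.002,0],[0,0,0,0,0,0.003,0],[0,0,0,0,0,0.004,0],[0,0,0,0,0,0.004,0]]

```text
t: 33.98
eef_pos: [0.5109, 0.1225, -0.0009]
ee_rot: [3.141, 0.001, -3.127]
force: [1.1, -0.5, 2.1]
width: 0.0004
```

```bash
python3 - <<'E'
from h import *
p,r,s=pose();print(p,s["width"],s["force"]);cylshift()
E
```

```text
[ 0.51088508  0.12252645 -0.00090428] 0.00042451569528356936 [ 1.12576499 -0.49176073  2.14542485]
cyl uphill shift mm [(10.0, 0.98), (9.3, 0.96), (10.7, 0.8)]
```

move_arm:
  deltas:
    - [[0,0,0,0,0,0.001,0],[0,0,0,0,0,0.002,0],[0,0,0,0,0,0.003,0],[0,0,0,0,0,0.003,0]]

```text
t: 34.37
eef_pos: [0.5107, 0.1224, -0.0035]
ee_rot: [-3.142, 0.001, -3.127]
force: [0.5, 1.6, 6.6]
width: 0.0005
```

move_arm:
  deltas:
    - [[0,0,0,0,0,0.0005,0],[0,0,0,0,0,0.001,0],[0,0,0,0,0,0.0015,0],[0,0,0,0,0,0.0015,0]]

```text
t: 34.7
eef_pos: [0.5109, 0.1225, -0.0037]
ee_rot: [3.142, 0.002, -3.126]
force: [-5.3, 1.1, 21.1]
width: 0.0003
```

```bash
python3 - <<'E'
from h import *
p,r,s=pose();print(p,s["width"],s["force"]);cylshift()
E
```

```text
[ 0.51088608  0.12247134 -0.00371595] 0.00032823708204988554 [-5.31259764  1.14252281 21.06780749]
cyl uphill shift mm [(10.0, 0.97), (9.3, 0.96), (10.7, 0.8)]
```

A firm stop at 21 N. Lift off and retreat, then check.

move_arm:
  deltas:
    - [[0,0,0,0,0,-0.01,0],[0,0,0,0,0,-0.03,0],[0,0,0,0,0,-0.07,0],[0,0,0,0,0,-0.11,0],[0,0,0,0,0,-0.15,0],[0,0,0,0.04,0.03,-0.18,0],[0,0,0,0.04,0.07,-0.2,0],[0,0,0,0.04,0.11,-0.2,0],[0,0,0,0.04,0.15,-0.2,0],[0,0,0,0.04,0.19,-0.2,0],[0,0,0,0.04,0.2,-0.2,0],[0,0,0,0.04,0.2,-0.2,0]]

```text
t: 35.75
eef_pos: [0.4668, 0.3248, 0.1935]
ee_rot: [-3.14, -0.0, -3.124]
force: [0.5, -1.1, -0.7]
width: 0.0003
```

```bash
python3 - <<'E'
from h import *
st();cylshift()
d=cam("top");e=cam("side")
a=cv2.resize(d["frame"][130:240,225:345],None,fx=3,fy=3,interpolation=cv2.INTER_CUBIC);b=cv2.resize(e["frame"][180:290,215:355],None,fx=3,fy=3,interpolation=cv2.INTER_CUBIC)
cv2.imwrite("pics/p3.png",np.clip(255*(np.hstack([a,b])/255.)**.6,0,255).astype(np.uint8))
for z in(.054,.034): print(z,proj(d,[.511,.120,z]).round(1),proj(e,[.511,.120,z]).round(1))
E
```

```text
t 35.75 slope pos mm [-74.5 368.5 172.2] rotres [-0.07 -6.02  0.16] F slope [ 0.4 -1.1 -0.8] w 0.0003
cyl uphill shift mm [(10.0, 0.97), (9.3, 0.96), (10.3, 0.8)]
0.054 [232.3 202.7] [300.3 191.3]
0.034 [233.  203.2] [300.3 196.4]
```

View pics/p3.png

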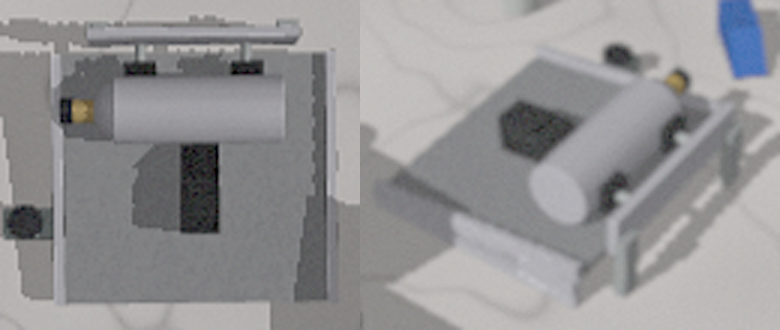

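The pedal top dropped about 5 px in the side view, from (618,38) to (618,53) in the 3x crop, which is about 20 mm. The prongs are gone, the chock is square and central under the cylinder (u≈199), and the cylinder is at the pads and hasn't moved.

```bash
python3 -c "
from h import *
cylshift();print(arm.job_done())"
```

```text
cyl uphill shift mm [(10.0, 0.97), (9.3, 0.96), (10.7, 0.81)]
the job is handed in; nothing more can be done
None
```

The chock now holds the cylinder alone, with both stop prongs down. However, it did not keep the full 17 N push against the pads once I let go.

**What I did:** I pushed the black chock flat, square and central under the cylinder's low side. The along-slope push held at 16–18 N; the highest reading along the slope was 18.3 N. I then let go and pressed the pedal to a hard stop at about 21 N.

**Last checks:** The cylinder rests at the pads, about 10 mm uphill of its start, and did not move when the prongs sank. The pedal is about 20 mm lower, the prongs are no longer visible, and the chock is in place. The arm touches nothing, and the job took about 36 s.

**What went wrong or disagreed:**
- **First grasp missed:** the real fingertips sit about 30–37 mm higher than the reported TCP, so the fingers closed above the chock. I corrected for this by touch.
- **Preload lost on release:** the cylinder crept back about 1.5–2 mm each of the three times I let go, even with the last one unloaded slowly. The remaining push on the pads is therefore less than 17 N, and I could not measure it.
- **Pressing too hard while seating:** the downward force on the slope briefly reached about 28 N while I lowered the chock, before it touched the cylinder.

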